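Stack the carrier tote on the board tote

ROBOT

A 6-joint arm with a two-finger parallel gripper is mounted at the origin on the work surface. World frame = base frame: x ahead of the robot, y to its left, z up, the work surface at z = 0. Lengths are in m, angles in rad, forces in N, time in s.
With the tool pointing down it reaches from about 0.225 to 0.725 m from the base axis. Payload 3.1 kg.
Tool frame: the origin (TCP) lies midway between the tips of the shut fingers; the grasp point (between the pads) lies manip.grasp_offset behind it (manip.grasp_offset is the distance from the TCP to the grasp point, in m); z points along the fingers, y is the line along which they close (so a half turn about z gives the same grasp; the last joint's range is limited). The gripper opens to 85 mm and grips with 20 to 120 N. Pads are 22 mm wide; open, the fingers measure 114 mm over their backs; the gripper's body (76 mm by 85 mm) begins 54 mm behind the grasp point. The pads swing forward as they close: fully open they stand 13 mm farther back than shut.
Start: joints at [1.194, 0.048, 0.099, 1.622, 0, 1.443], TCP at [0.129, 0.509, 0.231] pointing down, gripper open.
Joint ranges: [-2.91, 2.91], [-0.99, 1.94], [-1.21, 1.42], [-2.12, 2.29], [-1.49, 1.47], [-3.14, 3.14]. Speed limits (rad/s): [2.79, 2.79, 3.14, 3.14, 3.14, 3.14].

INTERFACE

Orientations are given as a unit quaternion [x, y, z, w].
In Python, from rig import monitor, cams, manip gives the robot as it stands.
- The arm moves only by the shell command python3 -m handwheel 'ROWS'. ROWS is JSON, a list of rows, each a list of 3 entries, a list of its own where there are three numbers: the opening in per cent of the stroke, from 0 (shut) to 100 (fully open), then the shift along the tool's x, y, z in cm, then the turn about the tool's z in degrees. A call has exactly 10 rows; each row is the pose to reach, as a shift and turn from the pose commanded when the call began, along the tool's axes at that moment; what a row does not reach only later rows make up. A row lasts 1/10 s, in which the tool goes at most 50 mm and 8.59 degrees, less where a joint would pass 70% of its speed; a pose out of reach is approached as far as the arm can. A call with a gripper value outside its range is refused whole. The fingers move at their own pace and stop on an object; the grip force is fixed at half the most. Time passes only in rows, so rows that repeat a pose let the fingers close, or fill a call up. It gives the time, the measured TCP pose, the force, the opening and the grip force at its end, in the units of the state.
- monitor.get_state(): the state, without advancing time (a new reading comes with each control period).
- cams.get_image(name): name is "side" or "top"; returns a dict with "img" (480x640x3 uint8, red, green, blue), "mtx" (3x3 intrinsics, pixels), "camera_from_world" (4x4, takes a point from world to camera coordinates). Camera axes: x right, y down, z forward; pixel columns grow to the right and rows downward; lengths in m; the calibration is good to about 2 mm. A picture is of the moment at which its call begins. There is no depth.
- manip.sign_off(): hands the job in; it is judged then, once.
Trained networks look in a picture, given as the dict that the camera call returned (one of the last four; its "shot" number tells which), for a name from the list of things; names that differ only in an ending like _2 or _b are one class to them, and where a whole thing is asked for, a point or a joint stands for the part that bears it (a point fixed in the world has none). Each returns a list of dicts, best first, with "conf" (0 to 1); they miss things now and then, are a little off and sometimes report something else, mostly with a low value. They report only what shows in the picture. A call takes as long as a camera call. They do not tell look-alikes from the thing itself.
- cams.recognise(picture, query): "rect" ([left, top, right, bottom] in pixels, round what is visible of it).
- cams.trace(picture, query): "pixels" (480x640 bool, what is visible of it) and "rect" ([left, top, right, bottom] in pixels, round what is visible of it).
The state is a dict: "clock": time; "q": joint angles; "joint_vel": joint speeds; "effort": joint torques, N m; "tcp_pos": TCP position; "tool_rot": TCP orientation; "force": force on the tool from outside, world axes, zero at the start; "moment": the same for the moment, N m; "opening": finger opening in m; "finger_force": force on a finger pad.
Only numpy, scipy, OpenCV 4.12 (cv2) and the standard library are available. Lean on these libraries where they do the work, as an engineer would, in place of code of your own. Each camera call takes 0.05 s, during which the arm holds its last target. There are 200 camera calls.

TASK

The grey tote on the sprung stand is full of circuit boards, so the blue carrier must stack on it and not nest into it: lift the carrier by its handle, turn it half round so that its yellow end lies over the grey tote's plain end, and lower it squarely onto the rim. Then press it down gently, with no more force than it needs, until both spring catches snap past and it sits level and fully home; the stand gives as you press. Let go, never touch the boards with the carrier, and leave the other things on the bench where they are.

Things in the scene. Friction and masses are not known exactly. Their poses are not given: they have to be found in the camera images.
- carrier: Blue open stack-nest tote, loose, 0.2 to 0.4 kg. Body 176 (its x) x 126 (its y) x 60 mm high, 4 mm walls; origin at the centre of its underside, z up, +x towards its yellow-marked end. A half-round bead, 3 mm proud and 68 mm long, runs along each end wall 5 mm above the underside.
- carrier_handle (a point): Grip point of the carrier's black handle, on its centre line 110 mm above its underside; axes as the carrier's. The handle is an upright square knob, 30 x 30 mm with sides along the carrier's x and y, from 88 to 126 mm above the underside, on a bridge bar along y (14 mm wide, 72 to 88 mm above the underside). It can be gripped across x or across y.
- carrier_yellow_end (a point): Top edge of the carrier's yellow end wall, at its x = +88, z = 60 mm.
- carrier_lug (a point): One of the carrier's four round lugs, at x = +60, y = +69, z = 20 mm: 20 mm in diameter (axis along y), sticking out 12 mm from the long sides, lowest line 10 mm above the underside. The four sit at x = +60 and x = -30 mm on both sides.
- lower_tote: Grey open tote full of boards, moving only straight down on its sprung stand. 200 (its x) x 140 (its y) x 70 mm, 4 mm walls; origin at the centre of its underside, 48 mm above the bench unloaded; +x towards its yellow-marked end. With the carrier stacked fully home, centres and long axes coincide and the carrier's underside is 50 mm above this origin.
- lower_yellow_end (a point): Top edge of the grey tote's yellow end wall, at its x = +100, z = 70 mm.
- slot (a point): Bottom of a deep slot in the grey tote's long wall, 26 mm wide, 50 mm deep, at x = +60, y = +68 mm; slots stand at x = +60 and -30 on both sides. With yellow ends together the carrier's lugs fall into these and it nests, down onto the boards.
- saddle (a point): Bottom of a shallow saddle in the grey tote's rim, 24 mm wide, 10 mm deep, at x = -60, y = -68 mm; saddles stand at x = -60 and +30 on both sides. With yellow ends opposite the carrier's lugs seat in these and it stacks.
- catch (a point): Nose of one of two round steel spring catches, one inside each end wall of the grey tote 62 mm above its underside, rounded with 8 mm radius, 7 mm proud of the wall. The carrier's end beads first rest on them, carrier about 13 mm above fully home, and must be pressed past; the force needed varies, about 7 to 11 N between the totes, and drops at the snap.
- stand: Black sprung stand 240 x 150 mm, fixed to the bench, under the grey tote; four steel guide pins reach 62 mm high; origin at the centre of its underside. Damped spring (fast pushes meet about 1.5 N more per 10 mm/s): after the first 1 N it gives about 1 mm per 0.35 N over 34 mm of travel, then it is rigid. More than 24 N between the two totes counts as forcing.
- boards: Seven upright dark blue-green circuit boards fixed in the grey tote, their tops 42 mm above the tote's underside. Origin as the grey tote's.
- flux_bottle: Bottle 40 mm in diameter, 100 mm tall, standing on the bench; leave alone. Origin at the centre of its underside.
- solder_spool: Metal spool 52 mm in diameter, 40 mm tall, standing on the bench; leave alone. Origin at the centre of its underside.
- screwdriver: Screwdriver lying on the bench beyond the totes; leave alone. Origin under its middle.
Things that resemble listed ones, but are neither listed nor needed, are in the scene too. There is more than one size of the carrier; the one meant has the size given above.

How it is judged:
By the outcome, as a careful person would: the job done as asked, in the order asked, and still so for the second after the job is handed in, with the robot touching nothing.
It also fails if it takes over 61 s, if anything falls off the work surface, if the arm or the gripper's body presses on something with over 40 N, if the wrist force passes 120 N, or if a joint passes its speed limit or range.

## Working session

There is one attempt and no reset: what is moved stays moved. The work goes in short steps, Python scripts to look and compute and a shell command to move; the robot and the scene stay as the last step left them, time stands still between calls to the robot, and variables do not carry over. Pictures are saved under pics/ and viewed, at most 10 in all, crops included, and the job is handed in when it is done.

```bash
mkdir -p pics; ls
cat > h.py <<'E'
import numpy as np, cv2
from rig import monitor, cams, manip
def shot(n):
    p=cams.get_image(n); return p
def save(p,f,crop=None,s=1):
    im=cv2.cvtColor(p["img"],cv2.COLOR_RGB2BGR)
    if crop: im=im[crop[1]:crop[3],crop[0]:crop[2]]
    if s!=1: im=cv2.resize(im,None,fx=s,fy=s,interpolation=cv2.INTER_CUBIC)
    cv2.imwrite("pics/"+f,im)
def proj(p,X):
    X=np.atleast_2d(X).astype(float); T=p["camera_from_world"]
    c=X@T[:3,:3].T+T[:3,3]; u=c@p["mtx"].T; return u[:,:2]/u[:,2:]
def ray(p,uv):
    T=p["camera_from_world"]; R=T[:3,:3]; o=-R.T@T[:3,3]
    d=R.T@np.linalg.inv(p["mtx"])@np.array([uv[0],uv[1],1.]); return o,d/np.linalg.norm(d)
def onz(p,uv,z):
    o,d=ray(p,uv); return o+d*(z-o[2])/d[2]
def tri(ps,uvs):
    A=np.zeros((3,3));b=np.zeros(3)
    for p,uv in zip(ps,uvs):
        o,d=ray(p,uv);M=np.eye(3)-np.outer(d,d);A+=M;b+=M@o
    return np.linalg.solve(A,b)
E
python3 - <<'E'
from h import *
np.set_printoptions(precision=4,suppress=True)
s=monitor.get_state();print(s["tcp_pos"],s["tool_rot"],s["clock"],s["force"],s["opening"],manip.grasp_offset)
for n in("top","side"):
    p=shot(n);save(p,n+"0.png");print(n,ray(p,(320,240)))
    for q in("carrier","carrier_handle","carrier_yellow_end","carrier_lug","lower_tote","lower_yellow_end","saddle","catch","slot","stand","flux_bottle","solder_spool","screwdriver"):
        print(q,[(np.round(d["rect"]).tolist(),round(d["conf"],2)) for d in cams.recognise(p,q)])
E
```

```text
pics
[0.1291 0.5083 0.2301] [ 0.1241  0.9923 -0.0011 -0.0003] 0.0 [-0.0716  0.0413  0.3453] 0.08568493029656252 0.0187
top (array([ 0.4316, -0.1082,  1.4431]), array([ 0.0765,  0.0123, -0.997 ]))
carrier [([465.0, 206.0, 520.0, 253.0], 0.97), ([459.0, 296.0, 521.0, 348.0], 0.89), ([330.0, 192.0, 404.0, 276.0], 0.83)]
carrier_handle [([463.0, 210.0, 518.0, 254.0], 0.73), ([333.0, 191.0, 403.0, 276.0], 0.62), ([458.0, 292.0, 524.0, 352.0], 0.6), ([165.0, 183.0, 251.0, 286.0], 0.25)]
carrier_yellow_end [([462.0, 208.0, 519.0, 253.0], 0.88), ([330.0, 194.0, 405.0, 276.0], 0.6), ([457.0, 292.0, 525.0, 349.0], 0.57)]
carrier_lug [([331.0, 191.0, 400.0, 276.0], 0.87), ([463.0, 207.0, 520.0, 253.0], 0.83), ([455.0, 291.0, 523.0, 348.0], 0.81), ([189.0, 200.0, 238.0, 271.0], 0.37)]
lower_tote [([166.0, 183.0, 252.0, 285.0], 0.75), ([188.0, 201.0, 238.0, 270.0], 0.16)]
lower_yellow_end [([333.0, 197.0, 404.0, 281.0], 0.6)]
saddle [([165.0, 183.0, 252.0, 285.0], 0.89)]
catch [([167.0, 182.0, 253.0, 281.0], 0.93)]
slot [([166.0, 186.0, 249.0, 283.0], 0.91)]
stand [([166.0, 183.0, 258.0, 290.0], 
[... 677 characters left out ...]
3.0, 168.0, 446.0, 209.0], 0.93), ([222.0, 289.0, 357.0, 404.0], 0.74), ([293.0, 207.0, 367.0, 266.0], 0.57), ([322.0, 159.0, 364.0, 202.0], 0.56)]
lower_tote [([222.0, 287.0, 356.0, 403.0], 0.71)]
lower_yellow_end [([218.0, 291.0, 355.0, 402.0], 0.69)]
saddle [([219.0, 286.0, 360.0, 403.0], 0.85)]
catch [([218.0, 286.0, 354.0, 406.0], 0.62)]
slot [([222.0, 290.0, 354.0, 404.0], 0.81)]
stand [([218.0, 287.0, 359.0, 403.0], 0.69), ([219.0, 286.0, 363.0, 426.0], 0.58)]
flux_bottle [([202.0, 271.0, 223.0, 309.0], 0.65)]
solder_spool [([229.0, 230.0, 254.0, 257.0], 0.69), ([224.0, 287.0, 354.0, 401.0], 0.5)]
screwdriver [([174.0, 314.0, 212.0, 392.0], 0.83), ([290.0, 204.0, 364.0, 269.0], 0.26)]
```

Run:
```python
from h import *
a=shot("top");b=shot("side")
A=cv2.resize(a["img"][120:370,150:550],None,fx=2,fy=2,interpolation=cv2.INTER_CUBIC)
cv2.imwrite("pics/t1.png",A[:,:,::-1])
save(b,"s1.png",(160,140,480,440),2)
```

```text
(no output)
```

View pics/t1.png

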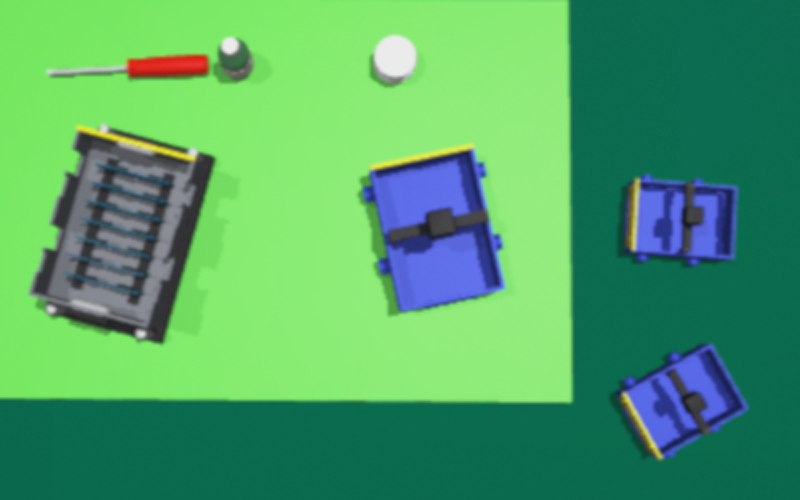

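View pics/s1.png

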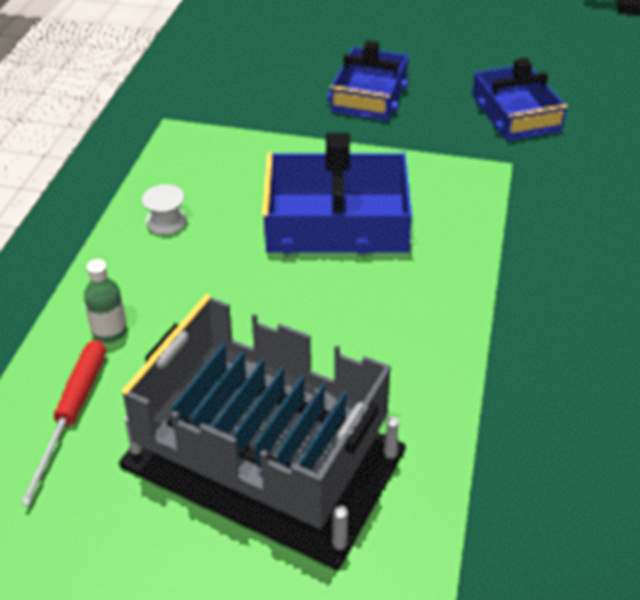

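The top view shows the large blue carrier on the bench at about pixel (368,232). Two smaller blue ones lie to the right at (491,230) and (490,322). The grey tote is at (210,235) with its yellow end up in the picture. The clear candidate is the one at (368,232), which I'll confirm by its measured size (176×126) and a crop.

```bash
cat > fit.py <<'E'
from h import *
from scipy.optimize import least_squares
np.set_printoptions(precision=4,suppress=True)
T=lambda u,v:(u/2+150,v/2+120); S=lambda u,v:(u/2+160,v/2+140)
a=shot("top");b=shot("side")
def rot(P,x,y,z,t):
    P=np.asarray(P,float);c,s=np.cos(t),np.sin(t)
    return np.c_[c*P[:,0]-s*P[:,1]+x,s*P[:,0]+c*P[:,1]+y,P[:,2]+z]
def fit(obs,x0,L0,W0):
    def f(v,full=True):
        r=[]
        for p,k,uv in obs:
            k=np.array(k,float)*[v[4],v[5],1]
            r.append(proj(p,rot([k],*v[:4]))[0]-uv)
        return np.concatenate([np.ravel(r),[(v[4]-1)*0,(v[5]-1)*0]])
    s=least_squares(f,list(x0)+[1,1],loss="soft_l1");print(s.x,np.degrees(s.x[3]),"L,W",s.x[4]*L0,s.x[5]*W0);print(s.fun[:-2].reshape(-1,2).round(1).tolist());return s.x
h=.06
# +x = yellow (world +x-ish); +y = image left in top
car=[(a,(.088,.063,h),T(371,167)),(a,(.088,-.063,h),T(473,148)),(a,(-.088,-.063,h),T(503,290)),(a,(-.088,.063,h),T(401,311)),
(b,(.088,.063,h),S(266,213)),(b,(.088,-.063,h),S(271,153)),(b,(-.088,-.063,h),S(408,154)),(b,(-.088,.063,h),S(410,213)),(b,(.088,.063,0),S(267,250)),(b,(-.088,.063,0),S(409,250))]
g=onz(a,T(437,230),.06)
c=fit(car,[g[0],g[1],0,.1],.176,.126)
h=.07
low=[(a,(.1,.07,h),T(77,127)),(a,(.1,-.07,h),T(195,158)),(a,(-.1,.07,h),T(32,292)),
(b,(.1,.07,h),S(126,390)),(b,(.1,-.07,h),S(210,297)),(b,(-.1,-.07,h),S(388,368))]
g=onz(a,T(115,225),.118)
l=fit(low,[g[0],g[1],.048,-.2],.2,.14)
def box(L,W,z0,z1): return [(sx*L/2,sy*W/2,z) for z in(z0,z1) for sx,sy in((1,1),(1,-1),(-1,-1),(-1,1))]
def overlay(p,crop,s,f,cp,lp):
    im=cv2.resize(p["img"][crop[1]:crop[3],crop[0]:crop[2]],None,fx=s,fy=s,interpolation=cv2.INTER_CUBIC)[:,:,::-1].copy()
    for B,q in((box(.176,.126,0,.06),cp),(box(.03,.03,.088,.126),cp),(box(.2,.14,.0,.07),lp),(box(.24,.15,-.048,-.047),lp)):
        u=(proj(p,rot(B,*q[:4]))-crop[:2])*s
        for lo in(0,4): cv2.polylines(im,[np.round(u[lo:lo+4]).astype(int)],True,(0,0,255) if lo else (255,0,255),1)
    cv2.imwrite("pics/"+f,im)
if __name__=="__main__":
    print("knob tri",tri([a,b],[T(437,219),S(338,140)]))
    overlay(a,(160,170,420,300),3,"t2.png",c,l)
    overlay(b,(215,195,375,425),2.6,"s2.png",c,l)
E
python3 fit.py
```

```text
[ 0.5543 -0.2054  0.0011  0.2044  0.9832  0.9643] 11.711467126012685 L,W 0.17303538295117954 0.12150492686434025
[[0.5, -0.8], [-0.4, -1.2], [-0.4, -0.7], [-0.0, -1.1], [0.2, -0.3], [0.7, -0.4], [-0.0, -0.4], [1.5, 0.4], [0.7, 0.2], [0.7, 0.9]]
[ 0.5501  0.1662  0.0453 -0.2608  0.9768  0.9675] -14.945132713848675 L,W 0.19535053558701806 0.1354546174581535
[[1.5, -0.6], [-0.6, -0.5], [-0.8, -0.6], [1.0, 0.6], [-0.1, 0.2], [0.6, -0.8]]
knob tri [ 0.5567 -0.2011  0.1264]
```

View pics/t2.png

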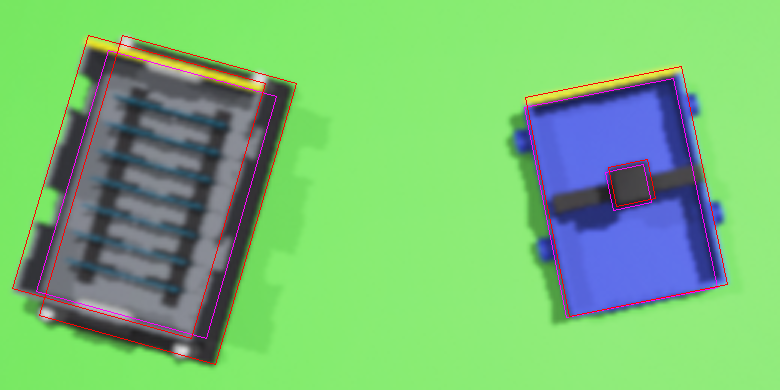

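View pics/s2.png

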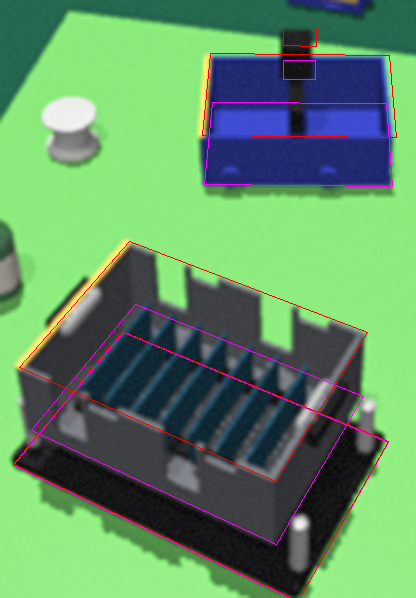

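The top and side overlays agree with a 176×126 mm body for the bench carrier at top pixel (368,232). The other two are far smaller, so this is the one. The tote overlay also fits: yellow end towards +x, yaw about −15°. Next I'll work out the approach.

```bash
cat > go.py <<'E'
import sys; from h import *
from scipy.spatial.transform import Rotation as R
# go.py x y z yaw_of_tool_x_deg -> shift cm in tool axes and turn deg (shortest, printed both ways)
def need(t,yaw):
    s=monitor.get_state();M=R.from_quat(s["tool_rot"]).as_matrix()
    d=M.T@(np.array(t)-s["tcp_pos"])*100
    y=np.degrees(np.arctan2(M[1,0],M[0,0]))
    turn=(y-yaw+180)%360-180
    print("shift cm",d.round(2),"turn",round(turn,2),"yaw",y.round(2),"tcp",s["tcp_pos"].round(4),"F",s["force"].round(2),"open",round(s["opening"],4),"t",s["clock"],"q6",np.degrees(s["q"][5]).round(1))
if __name__=="__main__":
    v=[float(k) for k in sys.argv[1:]];need(v[:3],v[3])
E
python3 go.py .5548 -.2045 .19 101.7
```

```text
shift cm [-58.81 -58.66   4.13] turn 64.04 yaw 165.74 tcp [0.1293 0.5088 0.2313] F [-1.03  0.37 -0.04] open 0.0856 t 1.6 q6 82.7
```

```bash
python3 -m handwheel '[[100,[-1.5,-1.5,0],2],[100,[-4.5,-4.5,0],8],[100,[-8,-8,0],16],[100,[-11.5,-11.5,0],24],[100,[-15,-15,0],32],[100,[-18.5,-18.5,0],40],[100,[-22,-22,0],48],[100,[-25.5,-25.5,0],56],[100,[-29,-29,0],62],[100,[-32.5,-32.5,0],64]]'; python3 go.py .5548 -.2045 .17 101.7
```

```text
clock: 2.6
tcp_pos: [0.365, 0.1119, 0.2317]
tool_rot: [0.632, 0.775, 0.001, 0.0]
force: [0.5, 0.4, -0.4]
opening: 0.0854
finger_force: 0.0
shift cm [-34.81  12.23   6.19] turn -0.11 yaw 101.59 tcp [0.365  0.1119 0.2317] F [ 0.49  0.4  -0.38] open 0.0854 t 2.6 q6 85.4
```

```bash
python3 -m handwheel '[[100,[-4.5,1.5,0],0],[100,[-9,3,0],0],[100,[-13.5,4.6,0],0],[100,[-18,6.2,1],0],[100,[-22.5,7.8,2],0],[100,[-27,9.4,3],0],[100,[-31,10.9,4],0],[100,[-33.8,11.9,5],0],[100,[-34.8,12.25,6],0],[100,[-34.8,12.25,6.2],0]]'; python3 go.py .5548 -.2045 .0915 101.7
python3 - <<'E'
from h import *
a=shot("top");b=shot("side")
im=[cv2.resize(p["img"][c[1]:c[3],c[0]:c[2]],(390,390),interpolation=cv2.INTER_CUBIC) for p,c in((a,(310,175,410,275)),(b,(280,160,380,260)))]
cv2.imwrite("pics/g1.png",np.hstack(im)[:,:,::-1])
E
```

```text
clock: 3.6
tcp_pos: [0.5543, -0.2025, 0.167]
tool_rot: [0.632, 0.775, -0.0, -0.002]
force: [-0.5, -0.0, 0.1]
opening: 0.0853
finger_force: 0.0
shift cm [-0.23  0.03  7.55] turn -0.05 yaw 101.65 tcp [ 0.5543 -0.2025  0.167 ] F [-0.54 -0.04  0.14] open 0.0853 t 3.6 q6 51.8
```

View pics/g1.png

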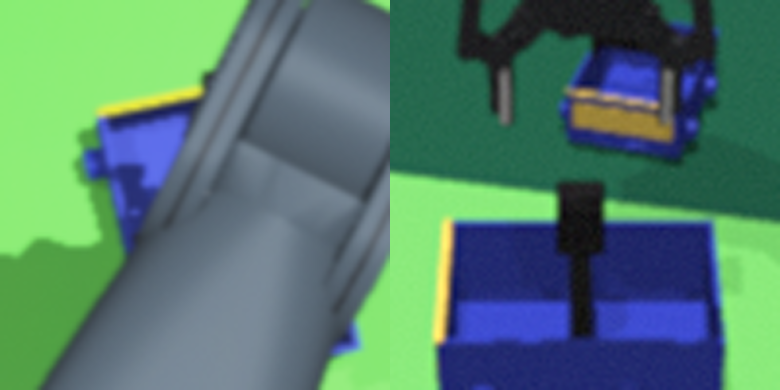

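The fingers straddle the knob: fingertips at about crop pixels 503 and 668, knob centre at 581. I'll descend and grip.

```bash
python3 -m handwheel '[[100,[-0.2,0,1.5],0],[100,[-0.2,0,3.5],0],[100,[-0.2,0,5.5],0],[100,[-0.2,0,6.8],0],[100,[-0.2,0,7.4],0],[100,[-0.2,0,7.5],0],[100,[-0.2,0,7.5],0],[50,[-0.2,0,7.5],0],[0,[-0.2,0,7.5],0],[0,[-0.2,0,7.5],0]]'; python3 -m handwheel '[[0,[0,0,0],0],[0,[0,0,0],0],[0,[0,0,0],0],[0,[0,0,0],0],[0,[0,0,0],0],[0,[0,0,-0.5],0],[0,[0,0,-1.5],0],[0,[0,0,-3],0],[0,[0,0,-5],0],[0,[0,0,-7],0]]'; python3 go.py .5501 .1662 .25 101.7
```

```text
clock: 4.7
tcp_pos: [0.5559, -0.2042, 0.0951]
tool_rot: [0.631, 0.776, 0.0, 0.001]
force: [-0.0, 0.3, 0.0]
opening: 0.0438
finger_force: 0.0
clock: 5.7
tcp_pos: [0.5549, -0.2038, 0.1653]
tool_rot: [0.631, 0.776, -0.0, -0.001]
force: [0.6, -0.5, -2.5]
opening: 0.0293
finger_force: 59.3
shift cm [36.33  7.05 -8.46] turn 0.04 yaw 101.74 tcp [ 0.5549 -0.2038  0.1653] F [ 0.63 -0.55 -2.49] open 0.0293 t 5.7 q6 51.6
```

```bash
python3 -m handwheel '[[0,[0.5,0,-2],-2],[0,[2,0.4,-4.5],-7],[0,[5,1,-7],-14],[0,[9,1.7,-8.5],-22],[0,[13.5,2.6,-9],-30],[0,[18,3.5,-9],-38],[0,[22.5,4.4,-9],-46],[0,[27,5.2,-9],-54],[0,[30.5,5.9,-9],-62],[0,[33.5,6.5,-9],-70]]'; python3 go.py .5501 .1662 .255 -104.95
```

```text
clock: 6.7
tcp_pos: [0.5503, 0.1395, 0.2553]
tool_rot: [0.068, 0.998, 0.0, 0.0]
force: [1.0, -0.9, -3.7]
opening: 0.0294
finger_force: 59.5
shift cm [0.38 2.65 0.03] turn -82.89 yaw 172.16 tcp [0.5503 0.1395 0.2553] F [ 0.95 -0.88 -3.66] open 0.0294 t 6.7 q6 15.3
```

```bash
python3 -m handwheel '[[0,[0,0,0],-8],[0,[0,0,0],-16],[0,[0,0,0],-24],[0,[0,0,0],-32],[0,[0,0,0],-40],[0,[0,0,0],-48],[0,[0,0,0],-56],[0,[0,0,0],-64],[0,[0,0,0],-72],[0,[0,0,0],-79]]'; python3 go.py .5501 .1662 .245 -104.95
```

```text
clock: 7.7
tcp_pos: [0.5506, 0.1371, 0.2552]
tool_rot: [-0.581, 0.814, -0.0, -0.0]
force: [-0.3, -0.0, -2.9]
opening: 0.0292
finger_force: 59.9
shift cm [-2.73  0.99  1.02] turn -4.01 yaw -108.96 tcp [0.5506 0.1371 0.2552] F [-0.32 -0.04 -2.93] open 0.0292 t 7.7 q6 -63.8
```

```bash
python3 -m handwheel '[[0,[-0.4,0.1,0.2],-1],[0,[-1.1,0.4,0.4],-2],[0,[-1.9,0.7,0.7],-3],[0,[-2.5,0.9,0.9],-3.8],[0,[-2.7,1,1],-4],[0,[-2.7,1,1],-4],[0,[-2.7,1,1],-4],[0,[-2.7,1,1],-4],[0,[-2.7,1,1],-4],[0,[-2.7,1,1],-4]]'; python3 go.py .5501 .1662 .245 -104.95
python3 - <<'E'
from h import *
a=shot("top");b=shot("side")
np.savez("held.npz",ta=a["img"],tb=b["img"])
x=cv2.resize(a["img"][165:305,150:290],(400,400),interpolation=cv2.INTER_CUBIC)
y=cv2.resize(b["img"][215:425,205:385],(400,467),interpolation=cv2.INTER_CUBIC)
im=np.zeros((467,800,3),np.uint8);im[:400,:400]=x;im[:,400:]=y
cv2.imwrite("pics/h1.png",im[:,:,::-1])
E
```

```text
clock: 8.7
tcp_pos: [0.5504, 0.1658, 0.2444]
tool_rot: [-0.607, 0.795, -0.0, 0.0]
force: [-1.0, 0.5, -2.7]
opening: 0.0293
finger_force: 59.9
shift cm [-0.03  0.04 -0.06] turn -0.33 yaw -105.28 tcp [0.5504 0.1658 0.2444] F [-0.95  0.54 -2.7 ] open 0.0293 t 8.7 q6 -64.6
```

View pics/h1.png

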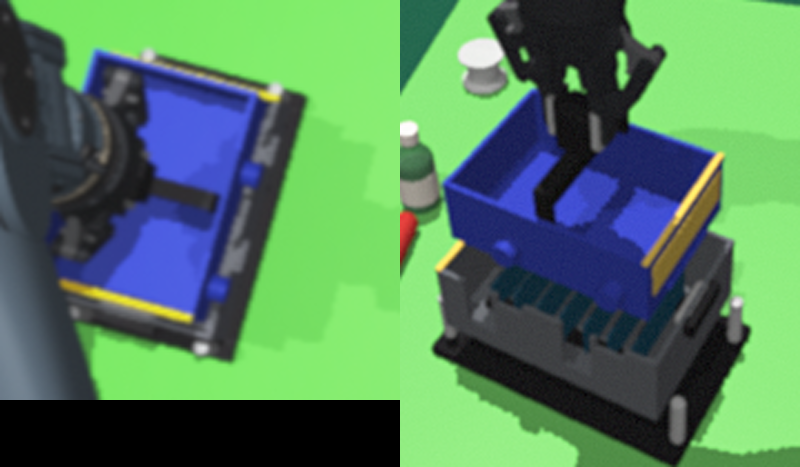

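The carrier is held over the tote, with its yellow end over the plain end (side crop yellow at (685,210); tote yellow at (450,255)). I'll refine the relative pose with an edge fit.

```bash
cat > edge.py <<'E'
from h import *
from scipy.optimize import least_squares
from scipy.ndimage import map_coordinates, gaussian_filter
from scipy.spatial.transform import Rotation as R
np.set_printoptions(precision=4,suppress=True)
def place(P,v):
    return R.from_euler("ZYX",[v[3],v[5],v[4]]).apply(P)+v[:3]
def find(p,img,A,B,v,w,n=40):
    """sample edge A-B, return model points & measured px & normals"""
    P=A+(B-A)*np.linspace(.04,.96,n)[:,None]; uv=proj(p,place(P,v))
    t=uv[-1]-uv[0];t/=np.linalg.norm(t);nn=np.array([-t[1],t[0]])
    s=np.arange(-w,w+.01,.25); g=0
    pts=uv[:,None]+s[None,:,None]*nn
    for c in range(3):
        I=map_coordinates(gaussian_filter(img[:,:,c].astype(float),.7),[pts[...,1],pts[...,0]],order=1)
        g=g+np.gradient(I,axis=1)**2
    k=g.argmax(1);ok=(g.max(1)>30)&(k>0)&(k<len(s)-1)
    return P[ok],pts[np.arange(n),k][ok],nn
def refine(edges,v,free,w=(5,3,2,2)):
    v=np.array(v,float)
    for wi in w:
        M=[(p,)+find(p,img,np.array(A),np.array(B),v,wi) for p,img,A,B in edges]
        def f(x):
            q=v.copy();q[free]=x
            return np.concatenate([(proj(p,place(P,q))-m)@nn for p,P,m,nn in M if len(P)])
        s=least_squares(f,v[free],loss="cauchy",f_scale=.3,x_scale=[.01]*3+[.05]*(len(free)-3));v[free]=s.x
    print("pose",v,"yaw",np.degrees(v[3]).round(2),"med|r| per edge",[round(float(np.median(np.abs((proj(p,place(P,v))-m)@nn))),2) if len(P) else None for p,P,m,nn in M]);return v
E
cat > run1.py <<'E'
from edge import *
a=shot("top");b=shot("side")
rd=lambda f:cv2.cvtColor(cv2.imread("pics/"+f),cv2.COLOR_BGR2RGB)
t0,s0=rd("top0.png"),rd("side0.png")
def C(L,W): return lambda i,j,z:(i*L/2,j*W/2,z)
k=C(.2,.14);h=.07
E=[(a,t0,k(1,1,h),k(1,-1,h)),(a,t0,k(-1,1,h),k(-1,-1,h)),(a,t0,k(1,1,h),k(-1,1,h)),(b,s0,k(1,1,h),k(1,-1,h)),(b,s0,k(-1,1,h),k(-1,-1,h)),(b,s0,k(1,-1,h),k(-1,-1,h)),(b,s0,k(1,1,h),k(-1,1,h)),(b,s0,k(-1,1,h),k(-1,1,.01)),(b,s0,k(1,1,h),k(1,1,.01))]
l=refine(E,[.5501,.1662,.048,-.2608,0,0],[0,1,2,3])
l=refine(E,l,[0,1,3]) if 0 else l
k=C(.176,.126);h=.06
E=[(a,t0,k(1,1,h),k(1,-1,h)),(a,t0,k(-1,1,h),k(-1,-1,h)),(a,t0,k(1,1,h),k(-1,1,h)),(a,t0,k(1,-1,h),k(-1,-1,h)),(b,s0,k(1,1,h),k(1,-1,h)),(b,s0,k(-1,1,h),k(-1,-1,h)),(b,s0,k(1,1,h),k(-1,1,h)),(b,s0,k(1,-1,h),k(-1,-1,h)),(b,s0,k(1,1,0),k(-1,1,0))]
refine(E,[.5543,-.2054,0,.2044,0,0],[0,1,2,3])
ta,tb=a["img"],b["img"]
E=[(a,ta,k(-1,1,h),k(-1,-1,h)),(a,ta,k(1,1,h),k(-1,1,h)),(a,ta,k(1,1,h),k(1,0,h)),(b,tb,k(1,1,h),k(1,-1,h)),(b,tb,k(-1,-.1,h),k(-1,-1,h)),(b,tb,k(1,-1,h),k(-1,-1,h)),(b,tb,k(.5,1,h),k(1,1,h)),(b,tb,k(1,-1,0),k(-1,-1,0)),(b,tb,k(1,-1,h),k(1,-1,0)),(b,tb,k(-1,-1,h),k(-1,-1,0)),(b,tb,k(1,1,h),k(1,1,0))]
c=refine(E,[.5501,.1662,.152,l[3]+np.pi,0,0],[0,1,2,3])
c=refine(E,c,[0,1,2,3,4,5],(2,2,2))
d=c[:2]-l[:2];ex=np.array([np.cos(l[3]),np.sin(l[3])]);ey=np.array([-ex[1],ex[0]])
print("offset in tote axes mm",d@ex*1e3,d@ey*1e3,"dyaw",(np.degrees(c[3]-l[3])%360)-180,"rel z",c[2]-l[2])
from go import need
t=monitor.get_state()["tcp_pos"];Y=np.degrees(np.arctan2(*[R.from_quat(monitor.get_state()["tool_rot"]).as_matrix()[i,0] for i in(1,0)]))
need([t[0]-d[0],t[1]-d[1],t[2]-(c[2]-l[2]-.068)],Y-((np.degrees(c[3]-l[3])%360)-180))
E
python3 run1.py
```

```text
pose [ 0.55    0.1725  0.0523 -0.2669  0.      0.    ] yaw -15.29 med|r| per edge [0.23, 0.46, None, 1.17, 0.29, 0.99, 0.21, None, 0.61]
pose [ 0.5521 -0.2038  0.0015  0.2195  0.      0.    ] yaw 12.58 med|r| per edge [1.28, 0.26, 0.25, 1.23, 0.23, None, 0.03, 0.39, 0.98]
pose [0.552  0.1602 0.1466 2.8856 0.     0.    ] yaw 165.33 med|r| per edge [1.62, 0.25, 0.25, 0.24, 0.26, 0.23, 0.23, 0.23, 1.49, 0.25, 0.25]
pose [0.5523 0.1592 0.1463 2.8825 0.0133 0.0066] yaw 165.16 med|r| per edge [1.63, 0.23, 0.26, 0.23, 0.02, 0.26, 0.23, 0.28, 1.75, 0.24, 0.26]
offset in tote axes mm 5.739028341794645 -12.120719622820003 dyaw 0.4475272976418978 rel z 0.09397168981871215
shift cm [-1.21  0.57  2.6 ] turn 0.45 yaw -105.27 tcp [0.5504 0.166  0.2444] F [-0.16 -0.67 -3.18] open 0.0288 t 8.9 q6 -64.6
```

The low resolution lets the edge fit lock onto wrong edges. I'll lower closer, to about 15 mm above the rim, and fit silhouettes in the same camera instead.

```bash
python3 -m handwheel '[[0,[0,0,0.3],0],[0,[0,0,0.8],0],[0,[0,0,1.3],0],[0,[0,0,1.7],0],[0,[0,0,1.9],0],[0,[0,0,1.9],0],[0,[0,0,1.9],0],[0,[0,0,1.9],0],[0,[0,0,1.9],0],[0,[0,0,1.9],0]]'
cat > sil.py <<'E'
from h import *
from scipy.optimize import minimize
from scipy.spatial import ConvexHull
np.set_printoptions(precision=4,suppress=True)
K=4
def rot(P,v): 
    P=np.asarray(P,float);c,s=np.cos(v[2]),np.sin(v[2]);return np.c_[c*P[:,0]-s*P[:,1]+v[0],s*P[:,0]+c*P[:,1]+v[1],P[:,2]+v[3]]
def hull(pts): return np.float32(pts[ConvexHull(pts).vertices])
def boxp(L,W,z0,z1,cx=0,cy=0): return [(cx+i*L/2,cy+j*W/2,z) for z in(z0,z1) for i,j in((1,1),(1,-1),(-1,-1),(-1,1))]
def fill(m,uv,roi): cv2.fillPoly(m,[np.round((uv-roi[:2]+.5)*K*16-8).astype(np.int32)],1,shift=4)
def up(img,roi): return cv2.resize(img[roi[1]:roi[3],roi[0]:roi[2]].astype(np.float32),None,fx=K,fy=K,interpolation=cv2.INTER_CUBIC)
def wall(sgn):
    y=sgn*.07;out=[]
    for yy in(y,y-sgn*.004):
        out.append([(.1,yy,0),(.1,yy,.07),(.073,yy,.07),(.073,yy,.02),(.047,yy,.02),(.047,yy,.07),(.042,yy,.07),(.042,yy,.06),(.018,yy,.06),(.018,yy,.07),(-.017,yy,.07),(-.017,yy,.02),(-.043,yy,.02),(-.043,yy,.07),(-.048,yy,.07),(-.048,yy,.06),(-.072,yy,.06),(-.072,yy,.07),(-.1,yy,.07),(-.1,yy,0)])
    return out
TP=wall(1)+wall(-1)
PINS=[(x,y) for x in(.11,-.11) for y in(.05,-.05)]
def tote(p,v,roi):
    m=np.zeros(((roi[3]-roi[1])*K,(roi[2]-roi[0])*K),np.uint8)
    v=list(v)+[.048]
    for P in TP: fill(m,proj(p,rot(P,v)),roi)
    for B in(boxp(.004,.14,0,.07,.098),boxp(.004,.14,0,.07,-.098),boxp(.2,.14,0,.004),boxp(.24,.15,-.048,-.036)): fill(m,hull(proj(p,rot(B,v))),roi)
    return m
def fg(img,roi):
    u=up(img,roi);g=u[...,1]-np.maximum(u[...,0],u[...,2]);m=(g<40).astype(np.uint8)
    n,lab,st,_=cv2.connectedComponentsWithStats(m);return (lab==1+st[1:,4].argmax()).astype(np.uint8)
def opt(f,x0):
    best=None
    for sc in(.004,.002):
        s=minimize(f,x0,method="Nelder-Mead",options=dict(initial_simplex=[x0]+[np.array(x0)+d for d in np.diag([sc,sc,sc*6])],xatol=1e-5,fatol=.1));x0=s.x
    return s.x,s.fun
LUG=[(x+.01*np.cos(t),s*y,.02+.01*np.sin(t)) for x in(.06,-.03) for s in(1,-1) for y in(.063,.075) for t in np.linspace(0,6.283,12)]
def carhull(p,v,roi):
    m=np.zeros(((roi[3]-roi[1])*K,(roi[2]-roi[0])*K),np.uint8);fill(m,hull(proj(p,rot(boxp(.176,.126,0,.06)+LUG,v))),roi);return m
E
cat > run2.py <<'E'
from sil import *
from go import need
rd=lambda f:cv2.cvtColor(cv2.imread("pics/"+f),cv2.COLOR_BGR2RGB)
a=shot("top");b=shot("side");s=monitor.get_state()
for n,p,f,roi in(("top",a,"top0.png",(155,172,268,298)),("side",b,"side0.png",(212,282,372,432))):
    o=fg(rd(f),roi);r=opt(lambda x:float((tote(p,x,roi)!=o).sum())/K**2,[.55,.167,-.262]);print("tote",n,r[0],np.degrees(r[0][2]),r[1],"of",o.sum()/K**2)
    if n=="side": l=r[0]; im1=cv2.merge([o*255,tote(p,l,roi)*255,o*0])
roi=(205,215,385,425);u=up(b["img"],roi);bl=((u[...,2]-u[...,1])>30)
X=np.arange(u.shape[1])/K+roi[0];ye=((np.minimum(u[...,0],u[...,1])-u[...,2])>70)&(X[None]>300)&(u[...,1]-u[...,0]<20)
m=(bl|ye).astype(np.uint8);m=cv2.morphologyEx(m,cv2.MORPH_CLOSE,np.ones((7,7)));n,lab,st,_=cv2.connectedComponentsWithStats(m);m=(lab==1+st[1:,4].argmax()).astype(np.uint8)
h=cv2.convexHull(cv2.findNonZero(m));o=np.zeros_like(m);cv2.fillPoly(o,[h],1)
z=s["tcp_pos"][2]-.092
for dz in(-.002,0,.002):
    r=opt(lambda x:float((carhull(b,list(x)+[z+dz],roi)!=o).sum())/K**2,[.55,.166,l[2]+np.pi]);c=r[0]
    d=c[:2]-l[:2];ex=np.array([np.cos(l[2]),np.sin(l[2])]);ey=np.array([-ex[1],ex[0]])
    print("carrier z%.4f"%(z+dz),c,"miss",r[1],"off mm",d@ex*1e3,d@ey*1e3,"dyaw",np.degrees(c[2]-l[2])%360-180)
    if dz==0: best=c; D=d; im2=cv2.merge([o*255,carhull(b,list(c)+[z],roi)*255,m*255])
t=s["tcp_pos"];need([t[0]-D[0],t[1]-D[1],t[2]],0)
cv2.imwrite("pics/m.png",np.hstack([cv2.resize(im1,(400,400)),cv2.resize(im2,(400,467))[:400]]))
E
python3 run2.py
```

```text
clock: 9.9
tcp_pos: [0.5505, 0.1661, 0.2256]
tool_rot: [-0.607, 0.795, -0.0, 0.0]
force: [-0.1, -0.4, -1.7]
opening: 0.0293
finger_force: 60.0
tote top [ 0.5491  0.168  -0.2521] -14.445416632554238 278.875 of 6556.75
tote side [ 0.5534  0.1663 -0.2557] -14.649590051667099 370.625 of 12078.4375
carrier z0.1315 [0.5508 0.1644 2.8829] miss 174.375 off mm -2.0382779373917286 -2.495179158965267 dyaw -0.17425834647997362
carrier z0.1335 [0.5497 0.1658 2.8852] miss 153.5625 off mm -3.433791960812619 -1.3811650635618211 dyaw -0.042466557090364176
carrier z0.1355 [0.5491 0.1676 2.8832] miss 135.3125 off mm -4.470153141711785 0.19803940395992703 dyaw -0.1537637578092017
shift cm [-0.14 -0.34  0.  ] turn -105.25 yaw -105.25 tcp [0.5504 0.1661 0.2255] F [ 0.13  0.77 -2.39] open 0.0296 t 10.0 q6 -64.6
```

View pics/m.png

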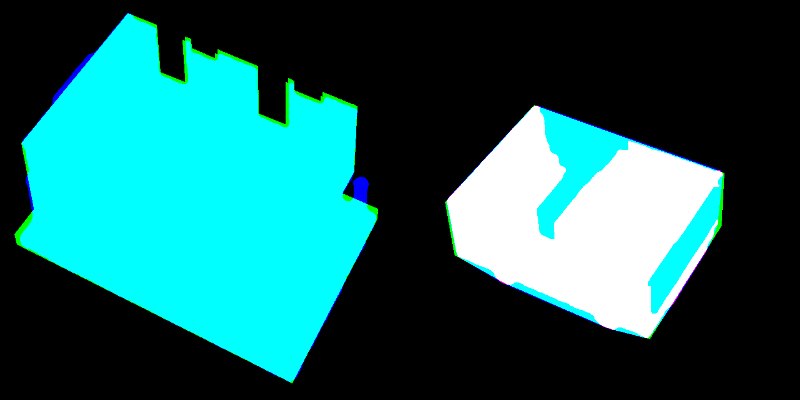

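```bash
cat > run3.py <<'E'
from sil import *
rd=lambda f:cv2.cvtColor(cv2.imread("pics/"+f),cv2.COLOR_BGR2RGB)
a=shot("top");b=shot("side")
def car0(p,v,roi):
    m=carhull(p,list(v[:3])+[v[3]],roi)*0
    q=list(v[:3])+[v[3]]
    for B in(boxp(.176,.126,0,.06),boxp(.03,.03,.088,.126),boxp(.014,.126,.072,.088)): fill(m,hull(proj(p,rot(B,q))),roi)
    for i in range(0,96,24): fill(m,hull(proj(p,rot(LUG[i:i+24],q))),roi)
    return m
for n,p,f,roi in(("top",a,"top0.png",(322,180,412,288)),("side",b,"side0.png",(284,196,374,274))):
    o=fg(rd(f),roi)
    for z in(0,.003):
        r=opt(lambda x:float((car0(p,list(x)+[z],roi)!=o).sum())/K**2,[.555,-.204,.21]);print("carrier0",n,"z",z,r[0],np.degrees(r[0][2]),r[1],"of",o.sum()/K**2)
# held carrier in top view: long right edge + both ends, arm (neutral) ignored
roi=(155,165,268,305);u=up(a["img"],roi)
g=u[...,1]-np.maximum(u[...,0],u[...,2]);bl=(u[...,2]-u[...,1])>30
bl=cv2.morphologyEx(bl.astype(np.uint8),cv2.MORPH_OPEN,np.ones((5,5)))>0
bl=cv2.morphologyEx(bl.astype(np.uint8),cv2.MORPH_CLOSE,np.ones((5,5)))>0
# unknown = arm/handle: ignore non-blue pixels deeper than 10mm inside the model
def deep(v):
    m=np.zeros(bl.shape,np.uint8);fill(m,hull(proj(a,rot(boxp(.16,.11,.06,.06),v))),roi);return m>0
Y,X=np.mgrid[:bl.shape[0],:bl.shape[1]];X=X/K+roi[0];Y=Y/K+roi[1]
arm=(X<190)&(Y>185)   # left part hidden by arm
ye=((np.minimum(u[...,0],u[...,1])-u[...,2])>70)&(u[...,1]-u[...,0]<20)&(Y>230)
o=bl|ye
for z in(.1335,.1355):
    def f(x):
        v=list(x)+[z];m=carhull(a,v,roi)>0
        return float(((m!=o)&~arm&~(m&deep(v))).sum())/K**2
    r=opt(f,[.55,.166,2.883]);print("held top z",z,r[0],np.degrees(r[0][2]),r[1])
    if z==.1335: im=cv2.merge([(o*255).astype(np.uint8),carhull(a,list(r[0])+[z],roi)*255,(arm*120).astype(np.uint8)]);cv2.imwrite("pics/m2.png",cv2.resize(im,(452,560)))
roi=(212,282,372,432);o=fg(rd("side0.png"),roi)
for cut in(330,):
    def f(x): m=tote(b,x,roi);w=(m!=o);return float(w.sum())/K**2
print(monitor.get_state()["tcp_pos"])
E
python3 run3.py
```

```text
carrier0 top z 0 [ 0.5545 -0.2047  0.2182] 12.503317076878373 101.3125 of 4290.9375
carrier0 top z 0.003 [ 0.5545 -0.2044  0.2244] 12.856933625570834 94.8125 of 4290.9375
carrier0 side z 0 [ 0.5587 -0.2054  0.2188] 12.535626392433157 1240.0625 of 5017.0625
carrier0 side z 0.003 [ 0.558  -0.2018  0.2194] 12.571982981221732 1230.25 of 5017.0625
held top z 0.1335 [0.5477 0.1671 2.8827] 165.16374159512952 214.625
held top z 0.1355 [0.5478 0.1676 2.8821] 165.1297629181494 214.6875
[0.5504 0.1661 0.2253]
```

View pics/m2.png

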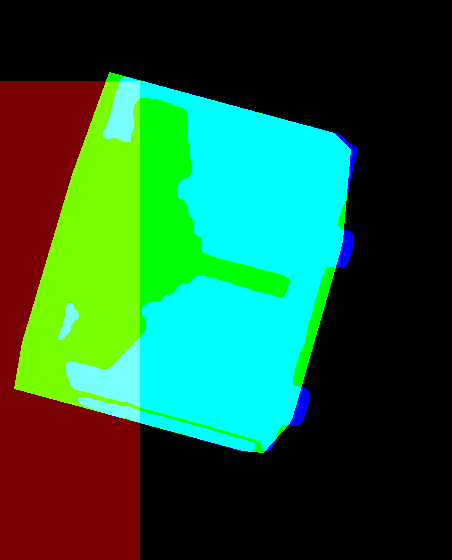

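```bash
cat > run4.py <<'E'
from sil import *
import sys
from run3 import car0
rd=lambda f:cv2.cvtColor(cv2.imread("pics/"+f),cv2.COLOR_BGR2RGB)
z=float(monitor.get_state()["tcp_pos"][2]-.0945)
def deep(p,v,roi,q):
    m=np.zeros(((roi[3]-roi[1])*K,(roi[2]-roi[0])*K),np.uint8)
    for B in q: fill(m,hull(proj(p,rot(B,v))),roi)
    return m>0
def body(p,v,roi):
    m=np.zeros(((roi[3]-roi[1])*K,(roi[2]-roi[0])*K),np.uint8)
    fill(m,hull(proj(p,rot(boxp(.176,.126,0,.06),v))),roi)
    for i in range(0,96,24): fill(m,hull(proj(p,rot(LUG[i:i+24],v))),roi)
    return m>0
L={"top":np.array([.5491,.168,-.2521]),"side":np.array([.5534,.1663,-.2557])}
for n,p,roi in(("top",a,(155,165,268,305)),("side",b,(205,215,385,425))):
    u=up(p["img"],roi);Y,X=np.mgrid[:u.shape[0],:u.shape[1]];X=X/K+roi[0];Y=Y/K+roi[1]
    bl=(u[...,2]-u[...,1])>20
    ye=((np.minimum(u[...,0],u[...,1])-u[...,2])>60)&(u[...,1]-u[...,0]<25)&((Y>230) if n=="top" else (X>300))
    o=cv2.morphologyEx((bl|ye).astype(np.uint8),cv2.MORPH_CLOSE,np.ones((7,7)))
    nn,lab,st,_=cv2.connectedComponentsWithStats(o);o=lab==1+st[1:,4].argmax()
    ign=(X<190)&(Y>185) if n=="top" else (X>240)&(X<305)&(Y<275)
    q=[boxp(.15,.1,.06,.06)] if n=="top" else [boxp(.15,.1,.05,.055),boxp(.005,.1,.005,.055,.088)]
    for dz in(0,.003):
        def f(x):
            v=list(x)+[z+dz];m=body(p,v,roi);return float(((m!=o)&~ign&~(m&deep(p,v,roi,q))).sum())/K**2
        r=opt(f,[.55,.166,2.883]);c=r[0];l=L[n];d=c[:2]-l[:2];ex=np.array([np.cos(l[2]),np.sin(l[2])]);ey=np.array([-ex[1],ex[0]])
        print(n,"z",round(z+dz,4),c,np.degrees(c[2]),"miss",r[1],"off tote-x,y mm",d@ex*1e3,d@ey*1e3)
        if dz==0:
            im=cv2.merge([(o*255).astype(np.uint8),(body(p,list(c)+[z],roi)*255).astype(np.uint8),(ign*100).astype(np.uint8)]);cv2.imwrite("pics/h_%s.png"%n,cv2.resize(im,(400,500)))
# tote in top: residual picture
roi=(155,172,268,298);o=fg(rd("top0.png"),roi);m=tote(a,L["top"],roi);t=cv2.resize(cv2.merge([o*255,m*255,o*0]),(400,446))
A=np.zeros((500,800,3),np.uint8);A[:,:400]=cv2.imread("pics/h_top.png");A[:446,400:]=t;cv2.imwrite("pics/m3.png",A)
E
sed -i 's/^for n,p,f,roi/if __name__=="__main__":\n  pass\nfor n,p,f,roi/' run3.py
# keep only definitions of run3 on import
python3 - <<'E'
s=open('run3.py').read();open('run3.py','w').write(s.split('if __name__')[0])
E
sed -i 's/from run3 import car0/from run3 import car0,a,b/' run4.py; python3 run4.py
```

```text
top z 0.1308 [0.5468 0.1616 2.8881] 165.47807869889888 miss 77.875 off tote-x,y mm -0.6412588313234836 -6.788946806736593
top z 0.1338 [0.5463 0.1611 2.8838] 165.23220323030472 miss 73.4375 off tote-x,y mm -0.998283561203295 -7.334735313939648
side z 0.1308 [0.5504 0.1646 2.875 ] 164.7268606644809 miss 283.5625 off tote-x,y mm -2.4157665094037397 -2.432565886240724
side z 0.1338 [0.5499 0.1669 2.8806] 165.0437022459046 miss 275.75 off tote-x,y mm -3.5871993024542075 -0.2954023844561539
```

View pics/m3.png

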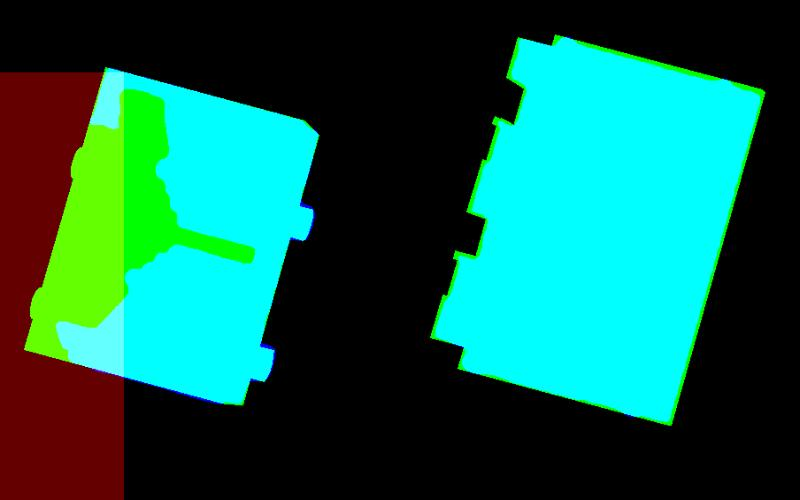

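```bash
cat > run5.py <<'E'
from run4 import *
print("----")
def study(tag,p,img,roi,z,yaw,x0,yes,ign,q):
    u=up(img,roi);Y,X=np.mgrid[:u.shape[0],:u.shape[1]];X=X/K+roi[0];Y=Y/K+roi[1]
    for th in(10,30,50):
        bl=(u[...,2]-u[...,1])>th
        ye=((np.minimum(u[...,0],u[...,1])-u[...,2])>60)&(u[...,1]-u[...,0]<25)&yes(X,Y)
        o=cv2.morphologyEx((bl|ye).astype(np.uint8),cv2.MORPH_CLOSE,np.ones((7,7)))
        nn,lab,st,_=cv2.connectedComponentsWithStats(o);o=lab==1+st[1:,4].argmax()
        for s in(1.0,):
            def f(x):
                v=[x[0],x[1],yaw,z];m=body(p,v,roi);return float(((m!=o)&~ign(X,Y)&~(m&deep(p,v,roi,q))).sum())/K**2
            r=minimize(f,x0,method="Nelder-Mead",options=dict(initial_simplex=[x0,[x0[0]+.004,x0[1]],[x0[0],x0[1]+.004]],xatol=1e-5,fatol=.1))
            print(tag,th,r.x,round(r.fun,1))
no=lambda X,Y:X<0
qt=[boxp(.15,.1,.06,.06)]
t0=rd("top0.png")
study("carrier0 full",a,t0,(322,180,412,288),0,.2182,[.5545,-.2047],lambda X,Y:Y<215,no,qt)
study("carrier0 right",a,t0,(322,180,412,288),0,.2182,[.5545,-.2047],lambda X,Y:Y<215,lambda X,Y:X<360,qt)
yw=np.radians(164.75)
study("held",a,a["img"],(155,165,268,305),z,yw,[.549,.166],lambda X,Y:Y>230,lambda X,Y:(X<190)&(Y>185),qt)
study("held+TL",a,a["img"],(155,165,268,305),z,yw,[.549,.166],lambda X,Y:Y>230,lambda X,Y:(X<195)&(Y>195),qt)
roi=(155,172,268,298)
for th in(20,40,60):
    u=up(t0,roi);g=u[...,1]-np.maximum(u[...,0],u[...,2]);o=(g<th).astype(np.uint8);nn,lab,st,_=cv2.connectedComponentsWithStats(o);o=(lab==1+st[1:,4].argmax())
    r=opt(lambda x:float((tote(a,x,roi)!=o).sum())/K**2,[.55,.167,-.262]);print("tote",th,r[0],r[1])
E
python3 run5.py | sed -n '/----/,$p'
```

```text
----
carrier0 full 10 [ 0.5545 -0.2049] 105.2
carrier0 full 30 [ 0.5548 -0.2051] 144.3
carrier0 full 50 [ 0.5548 -0.2057] 214.9
carrier0 right 10 [ 0.5539 -0.2043] 55.8
carrier0 right 30 [ 0.5544 -0.2039] 59.8
carrier0 right 50 [ 0.5543 -0.2034] 82.1
held 10 [0.5465 0.16  ] 67.9
held 30 [0.5468 0.1627] 97.2
held 50 [0.547 0.165] 142.6
held+TL 10 [0.5463 0.16  ] 75.8
held+TL 30 [0.5468 0.1627] 102.9
held+TL 50 [0.5471 0.165 ] 166.8
tote 20 [ 0.5499  0.1682 -0.2463] 431.0
tote 40 [ 0.5491  0.168  -0.2521] 278.875
tote 60 [ 0.5482  0.1679 -0.2572] 163.0
```

The cleaned fits agree that the carrier needs about +2 mm x, +2 mm y and a −0.6° tool turn. I'll apply that and lower to just inside the rim, watching the force.

```bash
python3 go.py .5525 .1680 .2105 -104.65
python3 - <<'E'
from h import *
F=[]
for i in range(4): F.append(np.r_[monitor.get_state()["force"],monitor.get_state()["moment"]]);shot("side")
print(np.mean(F,0).round(2))
E
```

```text
shift cm [-0.24 -0.16  1.48] turn -0.61 yaw -105.26 tcp [0.5503 0.1661 0.2253] F [-0.34 -0.19 -3.03] open 0.0289 t 10.3 q6 -64.6
[ 0.02 -0.28 -2.53 -0.02 -0.   -0.01]
```

```bash
python3 -m handwheel '[[0,[-0.1,-0.1,0],-0.3],[0,[-0.25,-0.15,0],-0.6],[0,[-0.25,-0.15,0.2],-0.6],[0,[-0.25,-0.15,0.5],-0.6],[0,[-0.25,-0.15,0.8],-0.6],[0,[-0.25,-0.15,1.1],-0.6],[0,[-0.25,-0.15,1.3],-0.6],[0,[-0.25,-0.15,1.4],-0.6],[0,[-0.25,-0.15,1.5],-0.6],[0,[-0.25,-0.15,1.5],-0.6]]'
cat > f.py <<'E'
from h import *
from scipy.spatial.transform import Rotation as R
F=[]
for i in range(4):
    s=monitor.get_state();M=R.from_quat(s["tool_rot"]).as_matrix();F.append(np.r_[s["force"],s["moment"],M.T@s["force"],M.T@s["moment"]]);shot("side")
m=np.mean(F,0);print("tcp",s["tcp_pos"].round(4),"Fworld",m[:3].round(2),"Ftool",m[6:9].round(2),"Mtool",m[9:].round(3),"t",s["clock"])
E
python3 f.py
```

```text
clock: 11.5
tcp_pos: [0.5524, 0.1681, 0.2105]
tool_rot: [-0.611, 0.792, 0.0, 0.0]
force: [-0.1, 0.6, -0.2]
opening: 0.0289
finger_force: 60.2
tcp [0.5523 0.1681 0.2104] Fworld [-0.05  0.29 -0.51] Ftool [-0.27  0.12  0.51] Mtool [-0.297  0.082  0.029] t 11.65
```

Contact is 2 N early, at the yellow end (Mx −0.3), so the carrier sits too far towards the tote's plain end. I'll lift slightly, shift 2 mm along tool −y and try again.

```bash
python3 -m handwheel '[[0,[0,0,-0.3],0],[0,[0,0,-0.6],0],[0,[0,-0.1,-0.6],0],[0,[0,-0.2,-0.6],0],[0,[0,-0.2,-0.6],0],[0,[0,-0.2,-0.6],0],[0,[0,-0.2,-0.6],0],[0,[0,-0.2,-0.6],0],[0,[0,-0.2,-0.6],0],[0,[0,-0.2,-0.6],0]]' >/dev/null; python3 f.py; python3 -m handwheel '[[0,[0,0,0.2],0],[0,[0,0,0.4],0],[0,[0,0,0.5],0],[0,[0,0,0.6],0],[0,[0,0,0.6],0],[0,[0,0,0.6],0],[0,[0,0,0.6],0],[0,[0,0,0.6],0],[0,[0,0,0.6],0],[0,[0,0,0.6],0]]' >/dev/null; python3 f.py
```

```text
tcp [0.5544 0.1676 0.2163] Fworld [-0.04 -0.04 -2.67] Ftool [0.05 0.03 2.67] Mtool [0.036 0.027 0.019] t 12.85
tcp [0.5545 0.1676 0.2103] Fworld [ 0.73  0.84 -0.68] Ftool [-1.   -0.5   0.68] Mtool [ 0.074 -0.133  0.01 ] t 14.05
```

```bash
python3 -m handwheel '[[0,[0,0,-0.1],0],[0,[-0.1,0,-0.2],0],[0,[-0.2,0,-0.2],0],[0,[-0.2,0,-0.1],0],[0,[-0.2,0,0],0],[0,[-0.2,0,0],0],[0,[-0.2,0,0],0],[0,[-0.2,0,0],0],[0,[-0.2,0,0],0],[0,[-0.2,0,0],0]]' >/dev/null; python3 f.py;  python3 -m handwheel '[[0,[0,0,0.1],0],[0,[0,0,0.2],0],[0,[0,0,0.3],0],[0,[0,0,0.4],0],[0,[0,0,0.4],0],[0,[0,0,0.4],0],[0,[0,0,0.4],0],[0,[0,0,0.4],0],[0,[0,0,0.4],0],[0,[0,0,0.4],0]]' >/dev/null; python3 f.py
```

```text
tcp [0.5548 0.1696 0.2103] Fworld [-0.62  0.32 -1.12] Ftool [-0.16  0.68  1.12] Mtool [-0.164 -0.064 -0.026] t 15.25
tcp [0.5548 0.1695 0.2063] Fworld [-1.56  0.32  0.45] Ftool [ 0.08  1.6  -0.45] Mtool [-0.372 -0.085 -0.021] t 16.45
```

Run:
```python
from h import *
a=shot("top");b=shot("side")
x=cv2.resize(b["img"][250:420,212:357],(493,578),interpolation=cv2.INTER_CUBIC)
y=cv2.resize(a["img"][180:295,165:255],(306,391),interpolation=cv2.INTER_CUBIC)
im=np.zeros((578,800,3),np.uint8);im[:,:493]=x;im[:391,494:]=y
im=np.clip(im*1.5,0,255).astype(np.uint8)
cv2.imwrite("pics/c1.png",im[:,:,::-1])
```

```text
(no output)
```

View pics/c1.png

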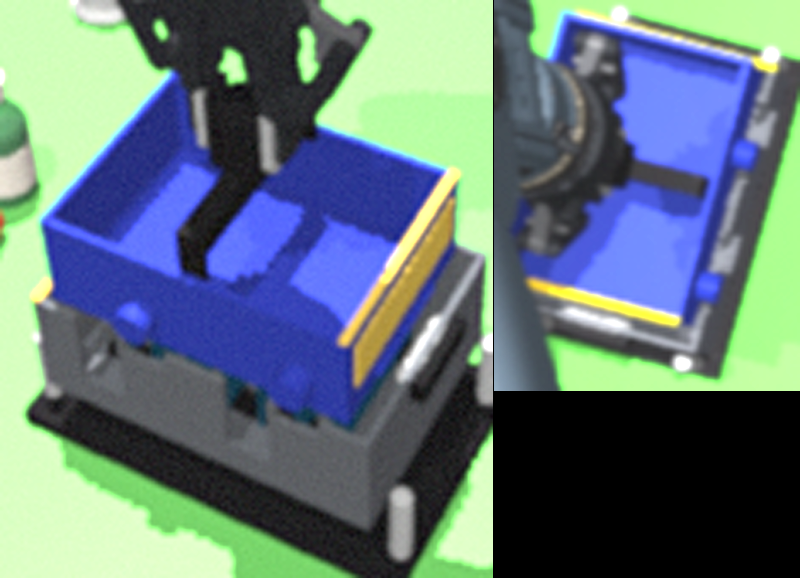

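In the side view the carrier's lower edge sits right on the near rim line, with lugs at about (133,320) and (293,383), so it seems to rest on the rim rather than inside. The lateral force and bias-corrected fits put the tote centre near (0.5525, 0.1695), so I'll move there.

```bash
python3 -m handwheel '[[0,[0,0,-0.4],0],[0,[0,0,-0.8],0],[0,[0,0.1,-0.8],0],[0,[0,0.2,-0.8],0],[0,[0,0.2,-0.6],0],[0,[0,0.2,-0.4],0],[0,[0,0.2,-0.2],0],[0,[0,0.2,0],0],[0,[0,0.2,0],0],[0,[0,0.2,0],0]]' >/dev/null; python3 f.py
```

```text
tcp [0.5529 0.17   0.2063] Fworld [-1.16  0.15 -0.7 ] Ftool [0.15 1.16 0.7 ] Mtool [-0.184  0.065  0.025] t 17.75
```

Contact dropped from 3.1 to 1.9 N, so it has dropped in further. The lateral force still asks for +tool y.

```bash
python3 -m handwheel '[[0,[0,0,-0.2],0],[0,[0,0.05,-0.3],0],[0,[0,0.1,-0.3],0],[0,[0,0.15,-0.3],0],[0,[0,0.15,-0.2],0],[0,[0,0.15,-0.1],0],[0,[0,0.15,0],0],[0,[0,0.15,0],0],[0,[0,0.15,0],0],[0,[0,0.15,0],0]]' >/dev/null; python3 f.py
```

```text
tcp [0.5515 0.1704 0.2063] Fworld [-0.61  0.22 -1.13] Ftool [-0.06  0.65  1.13] Mtool [-0.112 -0.001 -0.006] t 18.95
```

```bash
python3 -m handwheel '[[0,[0,0,-0.2],0],[0,[0,0.05,-0.3],0],[0,[0,0.1,-0.3],0],[0,[0,0.12,-0.3],0],[0,[0,0.12,-0.1],0],[0,[0,0.12,0.1],0],[0,[0,0.12,0.2],0],[0,[0,0.12,0.3],0],[0,[0,0.12,0.3],0],[0,[0,0.12,0.3],0]]' >/dev/null; python3 f.py
```

```text
tcp [0.5506 0.1707 0.2034] Fworld [ 1.06 -0.57 -0.13] Ftool [ 0.28 -1.16  0.13] Mtool [ 0.229 -0.05   0.023] t 20.15
```

Lateral force now flips sign, so the x centre lies about 0.5 mm back. I'll probe the y clearance inside the rim, just off the catches.

```bash
python3 -m handwheel '[[0,[0,0,-0.3],0],[0,[0,-0.05,-0.5],0],[0,[-0.1,-0.05,-0.5],0],[0,[-0.2,-0.05,-0.5],0],[0,[-0.3,-0.05,-0.5],0],[0,[-0.3,-0.05,-0.5],0],[0,[-0.3,-0.05,-0.5],0],[0,[-0.3,-0.05,-0.5],0],[0,[-0.3,-0.05,-0.5],0],[0,[-0.3,-0.05,-0.5],0]]' >/dev/null; python3 f.py;python3 -m handwheel '[[0,[0.1,0,0],0],[0,[0.2,0,0],0],[0,[0.3,0,0],0],[0,[0.4,0,0],0],[0,[0.5,0,0],0],[0,[0.6,0,0],0],[0,[0.6,0,0],0],[0,[0.6,0,0],0],[0,[0.6,0,0],0],[0,[0.6,0,0],0]]' >/dev/null; python3 f.py
```

```text
tcp [0.5516 0.1735 0.2083] Fworld [-0.49  0.13 -2.41] Ftool [0.   0.51 2.41] Mtool [-0.005 -0.024 -0.04 ] t 21.35
tcp [0.5503 0.1683 0.2085] Fworld [ 1.25  3.99 -1.25] Ftool [-4.17 -0.2   1.25] Mtool [-0.034 -1.305  0.36 ] t 22.55
```

The −y wall is felt at +5 mm, with nothing at the other limit, so the y centre lies about 3.3 mm back. The moment also asks for a slight turn. I'll centre and begin the slow press.

```bash
python3 -m handwheel '[[0,[-0.15,0,0],0],[0,[-0.33,0,0],0.3],[0,[-0.33,0,0.1],0.3],[0,[-0.33,0,0.25],0.3],[0,[-0.33,0,0.4],0.3],[0,[-0.33,0,0.6],0.3],[0,[-0.33,0,0.75],0.3],[0,[-0.33,0,0.9],0.3],[0,[-0.33,0,1],0.3],[0,[-0.33,0,1],0.3]]' >/dev/null; python3 f.py
```

```text
tcp [0.5508 0.1704 0.1981] Fworld [-1.88 -3.49  1.5 ] Ftool [ 3.86  0.91 -1.49] Mtool [-0.099  1.215  0.118] t 23.75
```

```bash
python3 -m handwheel '[[0,[0,0,-0.3],0],[0,[0,0,-0.6],0],[0,[0,0,-1],0],[0,[0,0,-1.0],0],[0,[0,0,-1.0],0],[0,[0,0,-1.0],0],[0,[0,0,-1.0],0],[0,[0,0,-1.0],0],[0,[0,0,-1.0],0],[0,[0,0,-1.0],0]]' >/dev/null; python3 f.py; python3 -m handwheel '[[0,[0,0,-0.3],0],[0,[0,0,-0.6],0],[0,[0,0,-1],0],[0,[0,0,-1.2],0],[0,[0,0,-1.2],0],[0,[0,0,-1.2],0],[0,[0,0,-1.2],0],[0,[0,0,-1.2],0],[0,[0,0,-1.2],0],[0,[0,0,-1.2],0]]' >/dev/null; python3 f.py
cat > roll.py <<'E'
from edge import *
b=shot("side");s=monitor.get_state()
C=lambda i,j,z:np.array((i*.088,j*.063,z))
t=s["tcp_pos"];h=.06
E=[(b,b["img"],C(*e[0]),C(*e[1])) for e in [((1,1,h),(1,-1,h)),((-1,-.1,h),(-1,-1,h)),((1,-1,h),(-1,-1,h)),((1,-1,0),(-1,-1,0)),((-1,-1,h),(-1,-1,0)),((1,1,h),(1,1,0)),((.4,1,h),(1,1,h))]]
c=refine(E,[t[0]-.001,t[1],t[2]-.0935,np.radians(165),0,0],[0,1,2,3],(4,3,2))
c=refine(E,c,[0,1,2,3,4,5],(2,1.5,1.5));print("roll,pitch deg",np.degrees(c[4:]),"minus tcp",c[:3]-t)
E
python3 roll.py
```

```text
tcp [0.5509 0.1709 0.2083] Fworld [-0.37 -0.29 -2.75] Ftool [0.38 0.28 2.75] Mtool [0.017 0.006 0.013] t 24.95
tcp [0.5509 0.1709 0.2203] Fworld [ 0.04  0.22 -2.98] Ftool [-0.22  0.01  2.98] Mtool [-0.009  0.013 -0.002] t 26.15
pose [0.5517 0.1669 0.1242 2.8898 0.     0.    ] yaw 165.57 med|r| per edge [0.03, 0.01, 0.21, 0.2, 0.21, 0.29, 0.24]
pose [ 0.5516  0.167   0.1244  2.8849  0.0057 -0.0025] yaw 165.29 med|r| per edge [0.01, 0.01, 0.23, 0.13, 0.25, 0.26, 0.25]
roll,pitch deg [ 0.3291 -0.1455] minus tcp [ 0.0007 -0.0039 -0.0959]
```

The carrier still hangs level (0.3°), and the lateral force was friction from touching down while still shifting. I'll move 0.8 mm to centre, settle, then lower straight.

```bash
python3 -m handwheel '[[0,[-0.08,0,0],0],[0,[-0.08,0,0],0],[0,[-0.08,0,0.2],0],[0,[-0.08,0,0.5],0],[0,[-0.08,0,0.8],0],[0,[-0.08,0,1.0],0],[0,[-0.08,0,1.2],0],[0,[-0.08,0,1.4],0],[0,[-0.08,0,1.6],0],[0,[-0.08,0,1.8],0]]' >/dev/null; python3 f.py; python3 -m handwheel '[[0,[0,0,0.1],0],[0,[0,0,0.2],0],[0,[0,0,0.3],0],[0,[0,0,0.4],0],[0,[0,0,0.5],0],[0,[0,0,0.6],0],[0,[0,0,0.7],0],[0,[0,0,0.8],0],[0,[0,0,0.8],0],[0,[0,0,0.8],0]]' >/dev/null; python3 f.py
```

```text
tcp [0.551  0.1717 0.2025] Fworld [-1.36  0.37  0.57] Ftool [-0.01  1.41 -0.58] Mtool [-0.27   0.147  0.052] t 27.4
tcp [0.5511 0.1717 0.1942] Fworld [-2.64  0.3   2.86] Ftool [ 0.39  2.63 -2.86] Mtool [-0.265  0.131  0.078] t 28.6
```

```bash
python3 -m handwheel '[[0,[0,0.03,0],0],[0,[0,0.06,0.1],0],[0,[0,0.06,0.2],0],[0,[0,0.06,0.3],0],[0,[0,0.06,0.4],0],[0,[0,0.06,0.5],0],[0,[0,0.06,0.6],0],[0,[0,0.06,0.7],0],[0,[0,0.06,0.8],0],[0,[0,0.06,0.8],0]]' >/dev/null; python3 f.py
```

```text
tcp [0.5511 0.1717 0.1869] Fworld [-1.93 -0.22  5.44] Ftool [ 0.71  1.8  -5.44] Mtool [0.023 0.215 0.052] t 29.8
```

```bash
python3 -m handwheel '[[0,[0,0.03,0],0],[0,[0,0.03,0.1],0],[0,[0,0.03,0.1],0],[0,[0,0.03,0.2],0],[0,[0,0.03,0.2],0],[0,[0,0.03,0.3],0],[0,[0,0.03,0.3],0],[0,[0,0.03,0.4],0],[0,[0,0.03,0.4],0],[0,[0,0.03,0.4],0]]' >/dev/null; python3 f.py
```

```text
tcp [0.5513 0.1717 0.1834] Fworld [-1.   -0.12  6.41] Ftool [ 0.37  0.92 -6.41] Mtool [0.044 0.222 0.056] t 31.0
```

```bash
python3 -m handwheel '[[0,[0,0,0.1],0],[0,[0,0,0.1],0],[0,[0,0,0.2],0],[0,[0,0,0.2],0],[0,[0,0,0.3],0],[0,[0,0,0.3],0],[0,[0,0,0.4],0],[0,[0,0,0.4],0],[0,[0,0,0.4],0],[0,[0,0,0.4],0]]' >/dev/null; python3 f.py
```

```text
tcp [0.5504 0.1718 0.1787] Fworld [ 0.27 -0.24  2.73] Ftool [ 0.16 -0.33 -2.73] Mtool [ 0.154  0.109 -0.   ] t 32.2
```

The force dropped from 9.0 to 5.3 N and the relative height fell by about 13–15 mm, which means it snapped. I'll check level and height from the images numerically before letting go.

```bash
cat > fin.py <<'E'
from edge import *
b=shot("side");s=monitor.get_state();t=s["tcp_pos"];h=.06
C=lambda i,j,z:np.array((i*.088,j*.063,z))
E=[(b,b["img"],C(*e[0]),C(*e[1])) for e in [((1,1,h),(1,-1,h)),((-1,-.1,h),(-1,-1,h)),((1,-1,h),(-1,-1,h)),((.4,1,h),(1,1,h)),((-1,-1,h),(-1,-1,.03))]]
import sys
z=float(sys.argv[1]) if len(sys.argv)>1 else t[2]-.0955
c=refine(E,[.5515,.168,z,np.radians(165.2),0,0],[0,1,2,3],(4,3,2))
c=refine(E,c,[0,1,2,3,4,5],(2,1.5,1.5));print("roll,pitch deg",np.degrees(c[4:]))
# tote rim height from plain end edge & near wall bits, xy fixed relative side camera
D=lambda i,j,zz:np.array((i*.1,j*.07,zz))
L=[(b,b["img"],D(*e[0]),D(*e[1])) for e in [((-1,1,.07),(-1,-1,.07)),((-.75,1,.07),(-1,1,.07)),((-1,1,.07),(-1,1,.02)),((.75,1,.07),(1,1,.07))]]
l=refine(L,[.5534,.1663,z-.05,-.2557,0,0],[2],(5,3,2)) if 0 else None
from scipy.optimize import minimize_scalar
def cost(zz): 
    v=np.array([.5534,.1663,zz,-.2557,0,0]);k=0
    for p,img,A,B in L:
        P=A+(B-A)*np.linspace(.05,.95,30)[:,None];uv=proj(p,place(P,v));g=img.astype(float).mean(2);g=gaussian_filter(g,.7);gy,gx=np.gradient(g)
        tt=uv[-1]-uv[0];tt/=np.linalg.norm(tt);n=np.array([-tt[1],tt[0]])
        k+=np.abs(map_coordinates(gx,[uv[:,1],uv[:,0]],order=1)*n[0]+map_coordinates(gy,[uv[:,1],uv[:,0]],order=1)*n[1]).mean()
    return -k
zz=np.arange(.01,.056,.001);cc=[cost(q) for q in zz];o=np.argsort(cc)[:4];print("tote z candidates",zz[o],np.array(cc)[o].round(1))
E
python3 fin.py
```

```text
pose [0.5603 0.1509 0.0637 2.9147 0.     0.    ] yaw 167.0 med|r| per edge [0.25, 0.21, 0.41, 0.29, 0.2]
pose [ 0.5588  0.1517  0.0658  2.8899  0.0271 -0.0104] yaw 165.58 med|r| per edge [0.21, 0.23, 0.02, 0.24, 0.23]
roll,pitch deg [ 1.552  -0.5931]
tote z candidates [0.029 0.03  0.028 0.031] [-37.  -36.9 -35.7 -34.7]
```

```bash
python3 -m handwheel '[[0,[0,0,0.1],0],[0,[0,0,0.1],0],[0,[0,0,0.2],0],[0,[0,0,0.2],0],[0,[0,0,0.3],0],[0,[0,0,0.3],0],[0,[0,0,0.4],0],[0,[0,0,0.4],0],[0,[0,0,0.4],0],[0,[0,0,0.4],0]]' >/dev/null; python3 f.py; python3 fin.py; sed 's/^b=shot("side");/b=shot("side");b=dict(b);b["img"]=cv2.cvtColor(cv2.imread("pics\/side0.png"),cv2.COLOR_BGR2RGB);/' fin.py > fin0.py; python3 fin0.py | tail -1
```

```text
tcp [0.5504 0.1718 0.1744] Fworld [ 0.19 -1.41  4.76] Ftool [ 1.32 -0.55 -4.76] Mtool [0.246 0.313 0.013] t 33.45
pose [0.5602 0.151  0.0596 2.9135 0.     0.    ] yaw 166.93 med|r| per edge [0.22, 0.22, 0.58, 0.23, 0.34]
pose [ 0.5585  0.1519  0.0617  2.8902  0.0262 -0.0124] yaw 165.6 med|r| per edge [0.21, 0.23, 0.12, 0.23, 0.3]
roll,pitch deg [ 1.5017 -0.7078]
tote z candidates [0.025 0.026 0.024 0.023] [-35.3 -34.7 -34.5 -32.8]
tote z candidates [0.044 0.043 0.045 0.042] [-65.2 -63.7 -62.7 -59.3]
```

With the calibration offset, the tote is now at 29 mm, so the carrier underside is 49.9 mm above its origin (home is 50). I'll ease up to unload the spring, then release.

```bash
python3 -m handwheel '[[0,[0,0,-0.15],0],[0,[0,0,-0.3],0],[0,[0,0,-0.45],0],[0,[0,0,-0.6],0],[0,[0,0,-0.75],0],[0,[0,0,-0.9],0],[0,[0,0,-1.05],0],[0,[0,0,-1.2],0],[0,[0,0,-1.25],0],[0,[0,0,-1.25],0]]' >/dev/null; python3 f.py; python3 fin.py|tail -2
```

```text
tcp [0.5503 0.1718 0.187 ] Fworld [ 1.59 -2.24  0.46] Ftool [ 1.76 -2.11 -0.46] Mtool [ 0.777  0.301 -0.036] t 34.75
roll,pitch deg [ 1.6852 -0.5666]
tote z candidates [0.038 0.037 0.039 0.036] [-35.1 -34.7 -33.6 -33.2]
```

```bash
python3 -m handwheel '[[0,[0.02,-0.03,0],0],[0,[0.02,-0.03,0],0],[10,[0.02,-0.03,0],0],[40,[0.02,-0.03,0],0],[70,[0.02,-0.03,0],0],[100,[0.02,-0.03,0],0],[100,[0.02,-0.03,0],0],[100,[0.02,-0.03,0],0],[100,[0.02,-0.03,0],0],[100,[0.02,-0.03,0],0]]'; python3 fin.py .09|tail -2; python3 -m handwheel '[[100,[0,0,-0.5],0],[100,[0,0,-1.5],0],[100,[0,0,-3],0],[100,[0,0,-5],0],[100,[0,0,-7.5],0],[100,[0,0,-10],0],[100,[0,0,-11],0],[100,[0,0,-12],0],[100,[0,0,-12],0],[100,[0,0,-12],0]]'; python3 fin.py .09
python3 - <<'E'
from h import *
a=shot("top");b=shot("side")
for n,p in(("top",a),("side",b)):
    for q in("flux_bottle","solder_spool","screwdriver","carrier"):print(n,q,[(np.round(d["rect"]).tolist(),round(d["conf"],2)) for d in cams.recognise(p,q)][:3])
E
```

```text
clock: 35.85
tcp_pos: [0.5504, 0.1716, 0.1868]
tool_rot: [-0.609, 0.793, 0.0, -0.0]
force: [0.5, -1.0, -0.9]
opening: 0.0848
finger_force: 0.0
roll,pitch deg [ 1.6517 -0.5088]
tote z candidates [0.039 0.038 0.04  0.037] [-34.7 -34.2 -33.5 -32.5]
clock: 36.9
tcp_pos: [0.5504, 0.1716, 0.306]
tool_rot: [-0.609, 0.793, 0.0, -0.001]
force: [-0.1, 0.7, 0.2]
opening: 0.086
finger_force: 0.0
pose [0.5604 0.1505 0.0733 2.913  0.     0.    ] yaw 166.9 med|r| per edge [0.13, 0.22, 0.64, 0.21, 0.31]
pose [ 0.5585  0.1535  0.0762  2.902   0.0005 -0.0155] yaw 166.27 med|r| per edge [0.02, 0.13, 0.41, 0.24, 0.25]
roll,pitch deg [ 0.0287 -0.8867]
tote z candidates [0.039 0.038 0.04  0.037] [-37.1 -36.5 -36.1 -34.6]
top flux_bottle [([257.0, 137.0, 277.0, 162.0], 0.68), ([168.0, 186.0, 252.0, 284.0], 0.44)]
top solder_spool [([338.0, 139.0, 359.0, 160.0], 0.96), ([165.0, 188.0, 245.0, 278.0], 0.16)]
top screwdriver [([174.0, 147.0, 256.0, 159.0], 0.74)]
top carrier [([167.0, 187.0, 246.0, 278.0], 0.98), ([465.0, 210.0, 516.0, 251.0], 0.96), ([458.0, 294.0, 523.0, 348.0], 0.68)]
side flux_bottle [([200.0, 272.0, 223.0, 312.0], 0.97)]
side solder_spool [([228.0, 232.0, 254.0, 260.0], 0.73)]
side screwdriver [([173.0, 313.0, 214.0, 393.0], 0.59)]
side carrier [([398.0, 165.0, 444.0, 212.0], 0.8), ([226.0, 279.0, 349.0, 379.0], 0.77), ([323.0, 160.0, 368.0, 201.0], 0.68)]
```

```bash
cat > tilt.py <<'E'
from edge import *
b=shot("side");h=.06
C=lambda i,j,z:np.array((i*.088,j*.063,z))
def run(img,v):
    E=[(b,img,C(*e[0]),C(*e[1])) for e in [((1,1,h),(1,-1,h)),((-1,-.1,h),(-1,-1,h)),((1,-1,h),(-1,-1,h)),((.4,1,h),(1,1,h)),((-1,-1,h),(-1,-1,.03))]]
    c=refine(E,v,[0,1,3],(4,3,2));c=refine(E,c,[0,1,3,4,5],(2,1.5,1.5));print("  roll,pitch",np.degrees(c[4:]).round(2))
run(np.load("held.npz")["tb"],[.5508,.1644,.149,np.radians(164.8),0,0])
run(b["img"],[.551,.168,.0925,np.radians(165),0,0])
E
python3 tilt.py
```

```text
pose [0.551  0.1621 0.149  2.8793 0.     0.    ] yaw 164.97 med|r| per edge [0.12, 0.21, 0.48, 0.23, 0.29]
pose [ 0.5508  0.1618  0.149   2.8734  0.0114 -0.0014] yaw 164.64 med|r| per edge [0.0, 0.25, 0.25, 0.24, 0.24]
  roll,pitch [ 0.65 -0.08]
pose [0.5513 0.1683 0.0925 2.888  0.     0.    ] yaw 165.47 med|r| per edge [0.02, 0.01, 0.16, 0.19, 0.34]
pose [ 0.5511  0.168   0.0925  2.8817  0.0079 -0.0021] yaw 165.11 med|r| per edge [0.01, 0.01, 0.24, 0.25, 0.25]
  roll,pitch [ 0.45 -0.12]
```

The carrier is level (the tilt reads the same as when it hung freely), home and released, and the other things have not moved.

```bash
python3 -c "
from rig import manip
print(manip.sign_off())"
```

```text
the job is handed in; nothing more can be done
None
```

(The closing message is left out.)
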